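# Pack two tea cakes and close the freshness lid of a double-lidded tin

### The job

Put exactly two of the four pressed tea cakes into the open steel tin and leave the other two where they lie. Then take the double lid as one unit, gripping it by the inner lid's wide rim so that both lids come along, lower it (do not drop it) until the inner lid sits fully home in the tin, and let go. Finally lift only the outer lid by its handle, leaving the inner lid seated and undisturbed, and finish holding the outer lid still and level, well clear above the tin (a good 6 cm or more); leave the tin where it stands and do not disturb the things around.

Things in the scene. Friction and masses are not known exactly. Their poses are not given: they have to be found in the camera images.
- tin: the open oblong steel tin, loose, 0.7-1.05 kg, 158 x 58 mm outside and 58 mm high, walls and floor 4 mm thick, so 150 x 50 mm inside and 54 mm deep. Origin: centre of its underside; z up; long axis = its x axis; a half turn about z looks and works the same.
- inner_lid: inner (lower) lid, 0.13-0.21 kg, on the worktop, outer lid on it. Bottom up: plug 145x45 mm, 10 mm deep, chamfered (2.5 mm play in the tin's mouth); solid rim 164x64 mm from z 10 to 24, 3 mm proud of outer lid and tin all round. Grip across the rim's 64 mm. Home: origin 48 mm above the tin's. Origin: centre of plug's underside; z up; x along its length, a half turn is alike.
- outer_lid: outer (upper) lid, 0.13-0.21 kg: steel cover 158x58 mm, skirt 18 mm high, lying loose (2.5 mm play) on the inner lid's rim, its origin 24 mm above the inner lid's. Black bar handle on top, 62 mm long (along x), 14 thick, bar from z 30 to 44, open gap below it down to the cover's top at z 18. Origin: centre of the skirt's underside; z up; x along its length, a half turn is alike.
- cake_1: one of four alike pressed tea cakes: dark brown disc, 30 mm across, 18 mm high, 25 g, lying flat in front of the stove. Origin: centre of its underside; z up.
- cake_2: one of four alike pressed tea cakes: dark brown disc, 30 mm across, 18 mm high, 25 g, lying flat in front of the stove. Origin: centre of its underside; z up.
- cake_3: one of four alike pressed tea cakes: dark brown disc, 30 mm across, 18 mm high, 25 g, lying flat in front of the stove. Origin: centre of its underside; z up.
- cake_4: one of four alike pressed tea cakes: dark brown disc, 30 mm across, 18 mm high, 25 g, lying flat in front of the stove. Origin: centre of its underside; z up.
- salt: salt shaker, 44 mm across, 90 mm high, a bystander, not to be disturbed. Origin: centre of its underside.
- bowl: small steel bowl, 72 mm across, 27 mm high, a bystander, not to be disturbed. Origin: centre of its underside.
- matches: matchbox, 37 x 60 x 16 mm, a bystander, not to be disturbed. Origin: centre of its underside.

How it is judged:
By the outcome, as a careful person would: the job done as asked, in the order asked, and still so for the second after the job is handed in, while the arm keeps its last pose, push and grip.
It also fails if it takes over 72 s, if anything falls off the work surface, if the arm or the gripper's body presses on something with over 40 N, if the wrist force passes 120 N, or if a joint passes its speed limit or range.

### The arm

A 6-joint arm with a two-finger parallel gripper is mounted at the origin on a cart in front of the work surface, level with it; the furniture and walls round the work are solid. World frame = base frame: x ahead of the robot, y to its left, z up, the work surface at z = 0. Lengths are in m, angles in rad, forces in N, time in s.
With the tool pointing down it reaches from about 0.375 to 0.9 m from the base axis. Payload 3.1 kg.
Tool frame: the origin (TCP) lies at the very end of the fingers, on their centre line; the grasp point (between the pads) lies 19 mm behind it; z points along the fingers, y is the line along which they close (so a half turn about z gives the same grasp; the last joint's range is limited). The gripper opens to 87 mm and grips with 3 to 60 N. Pads are 19 mm wide; open, the fingers measure 117 mm over their backs; the gripper's body (75 mm by 190 mm) begins 51 mm behind the grasp point.
Start: joints at [-1.492, 0.527, 1.433, -0, 1.181, -0.178], TCP at [0.159, -0.604, 0.223] pointing down, gripper open.
Joint ranges: [-3.08, 3.08], [-0.75, 2.2], [0.22, 2.44], [-1.43, 4.57], [0, 2.65], [-2.85, 2.85]. Speed limits (rad/s): [2.79, 2.79, 3.14, 3.14, 3.14, 3.14].

### API

Orientations are given as a 3x3 rotation matrix whose columns are the frame's x, y, z axes.
In Python, from plant import observe, grab_frame, sign_off gives the robot as it stands.
- The arm moves only by the shell command python3 -m pendant 'ROWS' [FORCE]. ROWS is rows parted by semicolons, their numbers by spaces, 1 to 10 of them, each of 7 numbers: a rotation vector rx, ry, rz in rad, then dx, dy, dz in m, then the finger opening in m; each row shifts and turns the commanded pose from where the row before left it, along the tool's axes as they then stand; what a row does not reach is not made up. A row lasts 1/12 s, in which the tool goes at most 0.0417 m and 0.125 rad, less where a joint would pass 70% of its speed; a pose out of reach is approached as far as the arm can. The fingers move at their own pace and stop on an object; FORCE is the grip in N (left out, the last holds). Time passes only in rows, so rows that do not move let the fingers close. It prints the time, the measured TCP pose, the force, the opening and the grip force at its end.
- observe(): the state, without advancing time (a new reading comes with each control period).
- grab_frame(name): name is "scene" or "top" or "wrist"; returns a dict with "image" (420x560x3 uint8, red, green, blue), "z_map" (420x560 float32, m along the optical axis (not along the pixel's ray), 0 where there is no reading), "fx", "fy", "cx", "cy" (pixels), "extrinsics" (4x4, takes a point from world to camera coordinates); the wrist camera has in their place "T_tool_cam" (4x4, takes a point from camera to tool coordinates, whose origin is the TCP and whose axes are the flange's). Camera axes: x right, y down, z forward; pixel columns grow to the right and rows downward; lengths in m; the calibration is good to about 2 mm. A picture is of the moment at which its call begins: read the wrist's pose just before it.
- sign_off(): hands the job in; it is judged then, once.
The state is a dict: "t": time; "qpos": joint angles; "dq": joint speeds; "tau": joint torques, N m; "tool_pos": TCP position; "orientation": TCP orientation; "contact_force": force on the tool from outside, world axes, zero at the start; "torque": the same for the moment, N m; "grip_width": finger opening in m; "finger_force": force on a finger pad.
Only numpy, scipy, OpenCV 4.12 (cv2) and the standard library are available. Lean on these libraries where they do the work, as an engineer would, in place of code of your own. Each camera call takes 0.05 s, during which the arm holds its last target. There are 200 camera calls.

## Working session

There is one attempt and no reset: what is moved stays moved. The work goes in short steps, Python scripts to look and compute and a shell command to move; the robot and the scene stay as the last step left them, time stands still between calls to the robot, and variables do not carry over. Pictures are saved under pics/ and viewed, at most 10 in all, crops included, and the job is handed in when it is done.

```bash
mkdir -p pics; ls
python3 - <<'E'
from plant import observe, grab_frame
import cv2,numpy as np,pickle
s=observe();print(s['t'],s['tool_pos'],np.round(s['orientation'],3).tolist(),s['grip_width'])
for n in('top','scene'):
    f=grab_frame(n);pickle.dump(f,open(n+'.pkl','wb'));cv2.imwrite(f'pics/{n}0.png',f['image'][:,:,::-1]);print(np.round(f['extrinsics'],3).tolist(),f['fx'],f['cx'],f['cy'])
E
```

```text
pics
0.0 [ 0.15931969 -0.60360736  0.22157838] [[0.967, 0.255, -0.0], [0.255, -0.967, 0.002], [0.0, -0.002, -1.0]] 0.0869315381564835
[[-0.027, -1.0, -0.011, -0.111], [-0.995, 0.028, -0.097, 0.56], [0.097, 0.008, -0.995, 1.228], [0.0, 0.0, 0.0, 1.0]] 384.7478279502696 278.031472140929 206.49790696034717
[[-0.79, -0.613, -0.008, 0.365], [-0.474, 0.618, -0.628, 0.351], [0.39, -0.492, -0.778, 0.85], [0.0, 0.0, 0.0, 1.0]] 410.5915901811715 284.2781541349625 212.31343228629578
```

View pics/top0.png

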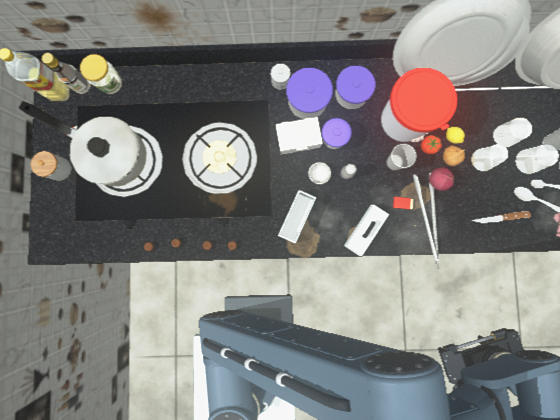

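View pics/scene0.png

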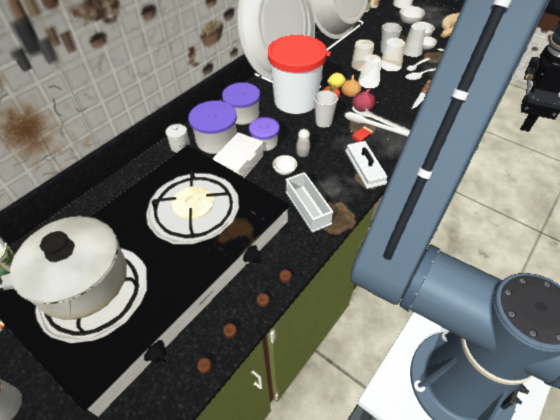

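The top view shows the tin at about (297,217), the lid at (367,230), and cakes at (149,246), (176,243), (207,245) and (232,245). The bowl is at (319,173), the salt at (348,171) and the matches at (403,203). The scene view confirms the layout.

```bash
cat > h.py <<'E'
import numpy as np,cv2,pickle
def cloud(f,T=None):
    z=f['z_map'];v,u=np.indices(z.shape)
    P=np.stack([(u-f['cx'])/f['fx']*z,(v-f['cy'])/f['fy']*z,z,np.ones_like(z)],-1)
    M=np.linalg.inv(f['extrinsics']) if T is None else T
    return (P@M.T)[...,:3]
def wrist():
    from plant import observe,grab_frame
    s=observe();f=grab_frame('wrist');T=np.eye(4);T[:3,:3]=s['orientation'];T[:3,3]=s['tool_pos']
    return s,f,cloud(f,T@f['T_tool_cam'])
def rect(p):
    (c,(w,h),a)=cv2.minAreaRect((p*1000).astype(np.float32))
    if w<h:w,h,a=h,w,a+90
    return np.round(c,1),round(w,1),round(h,1),round((a+90)%180-90,1)
E
python3 - <<'E'
from h import *
f=pickle.load(open('top.pkl','rb'));C=cloud(f)
def box(n,u0,u1,v0,v1,z0,z1):
    c=C[v0:v1,u0:u1].reshape(-1,3);c=c[(c[:,2]>z0)&(c[:,2]<z1)]
    if len(c)<4: print(n,'few',len(c));return
    print(n,len(c),rect(c[:,:2]),'mean',np.round(c.mean(0),4),'zmed/max',np.round([np.median(c[:,2]),c[:,2].max()],4))
box('table',330,345,190,250,-.1,.1)
box('tinrim',272,322,185,250,.045,.07)
box('tinfloor',272,322,185,250,-.004,.04)
box('lidtop',340,395,200,260,.05,.075)
box('lidcover',340,395,200,260,.035,.1)
box('handle',340,395,200,260,.075,.11)
for i,(u,v) in enumerate([(149,246),(176,243),(207,245),(232,245)]): box('cake%d'%i,u-9,u+9,v-9,v+9,.011,.05)
box('bowl',305,333,160,187,.012,.06);box('salt',338,360,158,182,.06,.15);box('match',390,416,193,214,.01,.04)
box('stove',100,260,110,215,-.02,.4)
box('potlid',70,140,110,190,.05,.4)
E
```

```text
table 898 (array([ 511.4, -319.6]), 196.5, 47.9, -2.4) mean [ 0.511  -0.3194  0.0012] zmed/max [0.0012 0.0089]
tinrim 219 (array([ 522.2, -186.1]), 159.6, 59.8, -26.1) mean [ 0.5238 -0.1865  0.058 ] zmed/max [0.0584 0.0657]
tinfloor 2956 (array([ 523.7, -186.3]), 213.5, 164.2, -1.5) mean [ 0.5224 -0.1854  0.0022] zmed/max [0.0018 0.0396]
lidtop 91 (array([ 472.8, -412.6]), 138.5, 19.8, -36.3) mean [ 0.4739 -0.4094  0.0669] zmed/max [0.0672 0.0726]
lidcover 911 (array([ 473.7, -410. ]), 157.5, 58.4, -35.6) mean [ 0.4735 -0.4092  0.0457] zmed/max [0.0437 0.0726]
handle few 0
cake0 65 (array([439.3, 298.3]), 27.5, 26.0, 29.6) mean [0.4396 0.299  0.0184] zmed/max [0.0184 0.0233]
cake1 63 (array([447.2, 210.7]), 26.7, 26.1, 88.5) mean [0.4486 0.2103 0.0181] zmed/max [0.0178 0.0241]
cake2 68 (array([438. , 108.2]), 28.4, 26.0, 88.0) mean [0.4383 0.1082 0.0178] zmed/max [0.0177 0.0253]
cake3 64 (array([434.7,  27.2]), 27.6, 26.1, -47.1) mean [0.4357 0.0266 0.0176] zmed/max [0.0179 0.0234]
bowl 122 (array([ 663.9, -264.7]), 68.9, 68.1, 89.1) mean [ 0.6686 -0.2677  0.0216] zmed/max [0.0218 0.0343]
salt 104 (array([ 663.7, -358.4]), 31.9, 31.7, 88.3) mean [ 0.6627 -0.3566  0.0828] zmed/max [0.0845 0.0932]
match 208 (array([ 559. , -536.8]), 61.4, 36.4, 82.3) mean [ 0.5592 -0.5357  0.0159] zmed/max [0.0159 0.0242]
stove 16714 (array([702.1, 183.1]), 509.9, 333.9, 88.4) mean [0.6931 0.1685 0.1185] zmed/max [0.0946 0.289 ]
potlid 5259 (array([745., 394.]), 284.0, 259.8, 88.4) mean [0.7153 0.3548 0.2102] zmed/max [0.2453 0.29  ]
```

```bash
cat >> h.py <<'E'
def to(p,psi=None):
    from plant import observe
    s=observe();R=s['orientation'];x=R[:,0];cur=np.arctan2(x[1],x[0])
    d=0 if psi is None else (np.radians(psi)-cur+np.pi)%(2*np.pi)-np.pi
    c,n=np.cos(cur+d),np.sin(cur+d);Rt=np.array([[c,n,0],[n,-c,0],[0,0,-1]]).T
    from scipy.spatial.transform import Rotation as Q
    print('t',round(s['t'],2),'yaw',round(np.degrees(cur),2),'rot',np.round(Q.from_matrix(R.T@Rt).as_rotvec(),4),'move after rot',np.round(Rt.T@(np.array(p)-s['tool_pos']),4),'q6',round(s['qpos'][5],2))
E
python3 -m pendant '0 0 .086 0 0 0 .087; 0 0 .086 0 0 0 .087; 0 0 .086 0 0 0 .087'
python3 -m pendant '0 0 0 .03 -.022 0 .087; 0 0 0 .03 -.022 0 .087; 0 0 0 .03 -.022 0 .087; 0 0 0 .03 -.022 0 .087; 0 0 0 .03 -.022 0 .087; 0 0 0 .03 -.022 0 .087; 0 0 0 .03 -.022 0 .087; 0 0 0 .03 -.022 0 .087; 0 0 0 0 0 0 .087; 0 0 0 0 0 0 .087'
python3 - <<'E'
from h import *
s,f,C=wrist();cv2.imwrite('pics/w1.png',f['image'][:,:,::-1]);print(np.round(f['T_tool_cam'],3).tolist())
m=(C[...,2]>.036)&(C[...,2]<.1)&(np.hypot(C[...,0]-.4737,C[...,1]+.41)<.12)&(f['z_map']>0)
print(m.sum(),rect(C[m][:,:2]));m2=m&(C[...,2]>.055);print(m2.sum(),rect(C[m2][:,:2]))
to([.522,-.186,.22],0)
E
```

```text
t: 0.35
tool_pos: [0.1593, -0.6039, 0.2219]
orientation: [[1.0, -0.004, -0.0], [-0.004, -1.0, 0.001], [-0.0, -0.001, -1.0]]
contact_force: [-0.2, -1.0, -0.4]
grip_width: 0.0871
finger_force: 0.0
t: 1.18
tool_pos: [0.4007, -0.4266, 0.2221]
orientation: [[1.0, 0.004, -0.001], [0.004, -1.0, 0.001], [-0.001, -0.001, -1.0]]
contact_force: [-0.4, 0.1, -0.1]
grip_width: 0.0869
finger_force: 0.0
[[-0.0, -0.965, -0.264, 0.073], [1.0, -0.0, -0.0, -0.0], [0.0, -0.264, 0.965, -0.163], [0.0, 0.0, 0.0, 1.0]]
9986 (array([ 475.8, -409.5]), 158.3, 58.1, -35.6)
1044 (array([ 475.8, -409.5]), 61.8, 14.0, -35.6)
t 1.23 yaw 0.11 rot [-0.0002  0.0009  0.0019] move after rot [ 0.1223 -0.2417  0.0022] q6 0.56
```

View pics/w1.png

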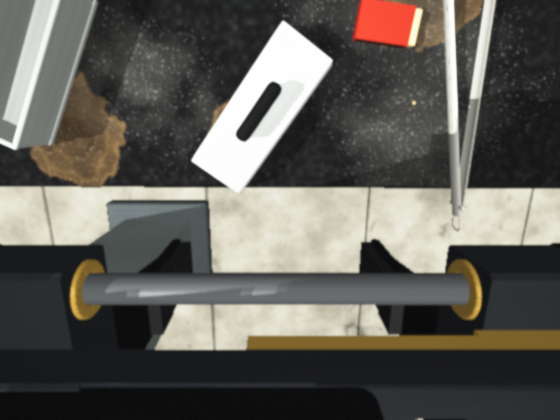

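The wrist view shows the lid centred at about (263,107) with its handle along its axis. The sizes measure 158x58 and 62x14 mm, as given. The tin is at upper left and the matches at (388,22).

```bash
python3 -m pendant '0 0 0 .005 -.036 0 .06; 0 0 0 .005 -.036 0 .06; 0 0 0 .005 -.036 0 .06; 0 0 0 .005 -.036 0 .06; 0 0 0 .005 -.036 0 .06; 0 0 0 .005 -.036 0 .06;0 0 0 0 0 0 .06;0 0 0 0 0 0 .06'
python3 - <<'E'
from h import *
s,f,C=wrist()
m=(C[...,2]>.048)&(C[...,2]<.07)&(np.hypot(C[...,0]-.522,C[...,1]+.186)<.12)&(f['z_map']>0)
print(m.sum(),rect(C[m][:,:2]),np.median(C[m][:,2]))
to([.436,.027,.12],0)
E
```

```text
t: 1.9
tool_pos: [0.4287, -0.2119, 0.2226]
orientation: [[1.0, 0.001, -0.001], [0.001, -1.0, -0.0], [-0.001, 0.0, -1.0]]
contact_force: [0.2, -0.7, 0.1]
grip_width: 0.0601
finger_force: 0.0
3576 (array([ 541.6, -149.2]), 159.8, 139.6, -26.1) 0.05855674462974325
t 1.95 yaw -0.03 rot [ 0.0012 -0.0004 -0.0005] move after rot [ 0.0068 -0.2404  0.1028] q6 0.88
```

```bash
python3 -m pendant '0 0 0 0 -.034 .01 .05; 0 0 0 0 -.034 .01 .05; 0 0 0 0 -.034 .01 .05; 0 0 0 0 -.034 .01 .05; 0 0 0 0 -.034 .01 .05; 0 0 0 0 -.034 .01 .05;0 0 0 0 -.034 0 .05;0 0 0 -.02 0 0 .05;0 0 0 0 0 0 .05'
python3 - <<'E'
from h import *
s,f,C=wrist();cv2.imwrite('pics/w2.png',f['image'][:,:,::-1])
for c in([.436,.027],[.4385,.108]):
  m=(C[...,2]>.0125)&(C[...,2]<.026)&(np.hypot(C[...,0]-c[0],C[...,1]-c[1])<.025)&(f['z_map']>0)
  if m.sum()>5: print(m.sum(),rect(C[m][:,:2]),np.median(C[m][:,2]))
to([.436,.027,.12],0)
E
```

```text
t: 2.7
tool_pos: [0.4063, 0.0263, 0.1618]
orientation: [[1.0, 0.002, -0.006], [0.002, -1.0, 0.001], [-0.006, -0.001, -1.0]]
contact_force: [-1.2, -0.6, 0.4]
grip_width: 0.0498
finger_force: 0.0
817 (array([438. ,  28.4]), 29.0, 28.4, 0.3) 0.01861075829564729
837 (array([440.8, 109.7]), 29.4, 28.6, -46.7) 0.01860142391205294
t 2.75 yaw -0.05 rot [ 0.0001  0.0018 -0.0008] move after rot [ 0.0273 -0.002   0.0422] q6 1.36
```

View pics/w2.png

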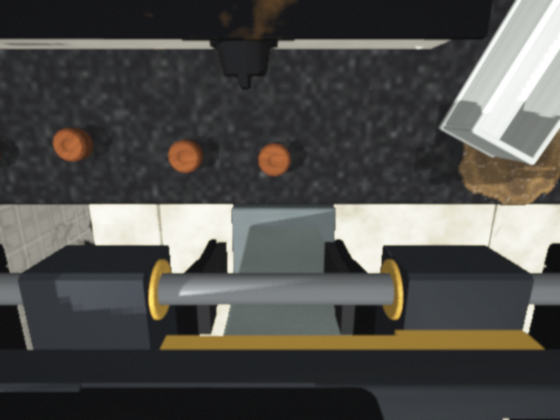

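The cakes appear at (72,145), (185,156) and (274,159). A stove knob is at (245,60), ahead of the work. The target cake is at (.438,.028).

```bash
python3 -m pendant '0 0 0 .016 -.001 .03 .05; 0 0 0 .015 -.001 .03 .05; 0 0 0 0 0 .03 .05; 0 0 0 0 0 .03 .05; 0 0 0 0 0 .02 .05; 0 0 0 0 0 0 .05;0 0 0 0 0 0 .05'
python3 - <<'E'
from h import *
to([.438,.0284,.005],0)
E
```

```text
t: 3.33
tool_pos: [0.4416, 0.0256, 0.0217]
orientation: [[1.0, -0.004, -0.001], [-0.004, -1.0, 0.0], [-0.001, -0.0, -1.0]]
contact_force: [-0.1, -0.6, 0.7]
grip_width: 0.0499
finger_force: 0.0
t 3.33 yaw -0.21 rot [-0.      0.0007 -0.0037] move after rot [-0.0036 -0.0028  0.0167] q6 1.38
```

```bash
python3 -m pendant '0 0 -.003 -.0035 -.0025 .008 .05; 0 0 0 0 0 .008 .05; 0 0 0 0 0 0 .05; 0 0 0 0 0 0 .02; 0 0 0 0 0 0 .02; 0 0 0 0 0 0 .02; 0 0 0 0 0 0 .02; 0 0 0 0 0 0 .02' 12
python3 - <<'E'
from h import *
to([.438,.0284,.005],0)
E
```

```text
t: 4.0
tool_pos: [0.4375, 0.03, 0.007]
orientation: [[1.0, 0.003, 0.001], [0.003, -1.0, -0.0], [0.001, 0.0, -1.0]]
contact_force: [-0.1, -0.6, 3.0]
grip_width: 0.0293
finger_force: 12.0
t 4.0 yaw 0.17 rot [ 0.0003 -0.0013  0.003 ] move after rot [0.0005 0.0016 0.002 ] q6 1.38
```

```bash
python3 -m pendant '0 0 0 0 0 .0 .02; 0 0 0 0 0 -.035 .02; 0 0 0 0 0 -.04 .02; 0 0 0 0 .01 -.04 .02; 0 0 0 0 .034 -.03 .02; 0 0 0 0 .036 -.03 .02;0 0 0 0 .036 -.02 .02; 0 0 0 0 .036 0 .02; 0 0 0 0 .036 0 .02;0 0 0 0 .036 0 .02'
python3 -m pendant '0 0 0 0 .01 0 .02;0 0 0 0 0 0 .02;0 0 0 0 0 0 .02'
python3 - <<'E'
from h import *
s,f,C=wrist();cv2.imwrite('pics/w3.png',f['image'][:,:,::-1])
a=np.radians(-26.1);e=np.array([np.cos(a),np.sin(a)]);n=np.array([-e[1],e[0]]);d=C[...,:2]-[.522,-.186]
m=(C[...,2]>.05)&(C[...,2]<.066)&(abs(d@e)<.1)&(abs(d@n)<.045)&(f['z_map']>0)
print(m.sum(),rect(C[m][:,:2]),np.median(C[m][:,2]));c=np.array(rect(C[m][:,:2])[0])/1000
print(s['grip_width'],s['finger_force'])
# place yaw: tool y along e => tool x yaw=-26.1+90
for k in(.036,-.036): to([*(c+k*e),.1],63.9)
E
```

```text
t: 4.83
tool_pos: [0.4372, -0.1886, 0.1965]
orientation: [[1.0, 0.003, 0.001], [0.003, -1.0, -0.0], [0.001, 0.0, -1.0]]
contact_force: [0.2, 0.6, -0.3]
grip_width: 0.0291
finger_force: 12.0
t: 5.08
tool_pos: [0.4368, -0.1964, 0.1953]
orientation: [[1.0, 0.001, -0.002], [0.001, -1.0, 0.002], [-0.002, -0.002, -1.0]]
contact_force: [0.1, 1.6, -0.0]
grip_width: 0.0294
finger_force: 12.0
3217 (array([ 524.3, -185.1]), 159.8, 60.0, -26.1) 0.05855848669190744
0.029354341683862417 11.999954183953808
t 5.13 yaw 0.17 rot [-3.2000e-03  5.0000e-04 -1.1124e+00] move after rot [0.0478 0.1101 0.0952] q6 0.91
t 5.13 yaw 0.17 rot [-3.2000e-03  5.0000e-04 -1.1124e+00] move after rot [0.0478 0.0381 0.0952] q6 0.91
```

View pics/w3.png

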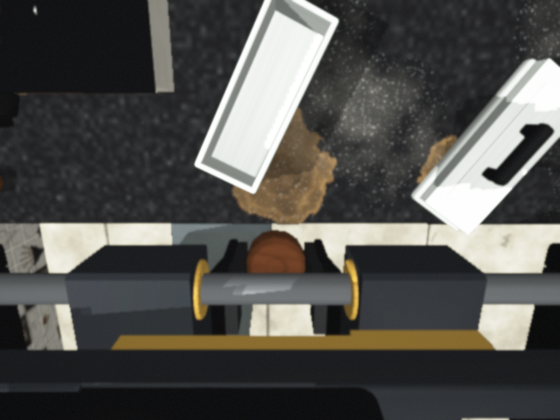

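The tin is at about (267,95), empty, and measures 160x60 mm at z .0586. The cake is in the fingers at (277,253).

```bash
python3 -m pendant '0 0 -.1236 0 0 0 .02;0 0 -.1236 0 0 0 .02;0 0 -.1236 0 0 0 .02;0 0 -.1236 0 0 0 .02;0 0 -.1236 0 0 0 .02;0 0 -.1236 0 0 0 .02;0 0 -.1236 0 0 0 .02;0 0 -.1236 0 0 0 .02;0 0 -.1236 0 0 0 .02;0 0 0 0 0 0 .02'
python3 -m pendant '0 0 0 .016 .036 .02 .02; 0 0 0 .016 .036 .02 .02; 0 0 0 .016 .036 .02 .02; 0 0 0 0 0 .02 .02; 0 0 0 0 0 0 .02; 0 0 0 0 0 0 .02'
python3 -c "
from h import *
to([.5566,-.2009,.011],63.9)"
```

```text
t: 5.97
tool_pos: [0.4371, -0.1945, 0.1955]
orientation: [[0.436, 0.9, -0.001], [0.9, -0.436, 0.002], [0.001, -0.002, -1.0]]
contact_force: [-0.4, 0.8, 0.4]
grip_width: 0.0294
finger_force: 12.0
t: 6.47
tool_pos: [0.5474, -0.1988, 0.1177]
orientation: [[0.44, 0.898, -0.005], [0.898, -0.44, 0.003], [0.001, -0.006, -1.0]]
contact_force: [-0.6, -0.6, -0.2]
grip_width: 0.0291
finger_force: 12.0
t 6.47 yaw 63.89 rot [-0.0057 -0.0005 -0.0001] move after rot [0.0022 0.0091 0.1067] q6 -0.08
```

```bash
python3 -m pendant '-.005 0 0 .002 .008 .01 .02; 0 0 0 0 0 .025 .02; 0 0 0 0 0 0 .02; 0 0 0 0 0 0 .02'
python3 -c "
from h import *
to([.5566,-.2009,.012],63.9)"
```

```text
t: 6.8
tool_pos: [0.5561, -0.2025, 0.0841]
orientation: [[0.441, 0.898, 0.002], [0.898, -0.441, -0.001], [0.0, 0.003, -1.0]]
contact_force: [0.0, -0.2, 0.3]
grip_width: 0.0288
finger_force: 12.0
t 6.8 yaw 63.84 rot [ 0.0027 -0.0003 -0.001 ] move after rot [ 0.0017 -0.0003  0.0721] q6 -0.08
```

```bash
python3 -m pendant '0 0 0 .001 0 .02 .02; 0 0 0 0 0 .02 .02; 0 0 0 0 0 .02 .02; 0 0 0 0 0 .01 .02; 0 0 0 0 0 0 .02; 0 0 0 0 0 0 .02; 0 0 0 0 0 0 .02'
python3 -c "
from h import *
to([.5566,-.2009,.012],63.9)"
```

```text
t: 7.38
tool_pos: [0.5589, -0.2029, 0.0157]
orientation: [[0.44, 0.898, 0.007], [0.898, -0.44, -0.003], [-0.0, 0.008, -1.0]]
contact_force: [0.4, 0.7, -0.1]
grip_width: 0.0295
finger_force: 12.0
t 7.38 yaw 63.88 rot [ 0.0075  0.0002 -0.0003] move after rot [ 0.0008 -0.0029  0.0037] q6 -0.08
```

```bash
python3 -m pendant '.005 0 0 0 -.002 .002 .02; 0 0 0 0 0 0 .038; 0 0 0 0 0 0 .038; 0 0 0 0 0 0 .038;0 0 0 0 0 -.02 .038; 0 0 0 0 0 -.035 .038; 0 0 0 0 0 -.04 .05; 0 0 0 0 0 -.04 .05; 0 0 0 0 0 -.02 .05; 0 0 0 0 0 0 .05'
python3 -c "
from h import *
to([.4408,.1097,.15],0)"
```

```text
t: 8.22
tool_pos: [0.5595, -0.2032, 0.1732]
orientation: [[0.44, 0.898, 0.01], [0.898, -0.44, -0.006], [-0.001, 0.012, -1.0]]
contact_force: [0.3, 0.1, -0.4]
grip_width: 0.0494
finger_force: 0.0
t 8.22 yaw 63.91 rot [ 0.0113 -0.0059  1.1154] move after rot [-0.1187 -0.3129  0.0232] q6 -0.08
```

```bash
python3 -m pendant '.011 -.006 0 0 0 0 .05;0 0 .1239 0 0 0 .05;0 0 .1239 0 0 0 .05;0 0 .1239 0 0 0 .05;0 0 .1239 0 0 0 .05;0 0 .1239 0 0 0 .05;0 0 .1239 0 0 0 .05;0 0 .1239 0 0 0 .05;0 0 .1239 0 0 0 .05;0 0 .1239 0 0 0 .05'
python3 -m pendant '0 0 0 -.03 -.02 0 .05; 0 0 0 -.03 -.02 0 .05;0 0 0 -.03 -.02 0 .05;0 0 0 -.015 -.035 0 .05;0 0 0 -.01 -.036 0 .05;0 0 0 0 -.036 0 .05;0 0 0 0 -.036 0 .05;0 0 0 0 -.036 0 .05;0 0 0 0 -.036 0 .05;0 0 0 0 -.036 0 .05'
python3 -c "
from h import *
to([.4408,.1097,.005],0)"
```

```text
t: 9.05
tool_pos: [0.5548, -0.2007, 0.1647]
orientation: [[1.0, -0.006, -0.017], [-0.006, -1.0, 0.002], [-0.017, -0.002, -1.0]]
contact_force: [0.1, 0.6, 0.0]
grip_width: 0.0504
finger_force: 0.0
t: 9.88
tool_pos: [0.4394, 0.1112, 0.1668]
orientation: [[1.0, -0.0, -0.017], [-0.0, -1.0, -0.001], [-0.017, 0.001, -1.0]]
contact_force: [0.7, -0.8, 0.1]
grip_width: 0.05
finger_force: 0.0
t 9.88 yaw -0.01 rot [ 0.0008  0.0171 -0.0002] move after rot [0.0014 0.0015 0.1618] q6 1.57
```

```bash
python3 -m pendant '0 .017 0 0 0 0 .05; 0 0 0 0 0 .035 .05; 0 0 0 .001 .001 .04 .05;0 0 0 0 0 .04 .05;0 0 0 0 0 .02 .05; 0 0 0 0 0 0 .05;0 0 0 0 0 0 .05'
python3 -c "
from h import *
to([.4408,.1097,.005],0)"
```

```text
t: 10.47
tool_pos: [0.4409, 0.1081, 0.0318]
orientation: [[1.0, -0.0, -0.001], [-0.0, -1.0, -0.001], [-0.001, 0.001, -1.0]]
contact_force: [0.8, 0.4, 0.3]
grip_width: 0.0504
finger_force: 0.0
t 10.47 yaw -0.01 rot [ 0.0007  0.0014 -0.0002] move after rot [-0.0001 -0.0016  0.0268] q6 1.57
```

```bash
python3 -m pendant '0 0 0 0 -.0015 .015 .05; 0 0 0 0 0 .01 .05; 0 0 0 0 0 0 .05; 0 0 0 0 0 0 .02; 0 0 0 0 0 0 .02; 0 0 0 0 0 0 .02; 0 0 0 0 0 0 .02; 0 0 0 0 0 0 .02' 12
python3 -m pendant '0 0 0 0 0 -.035 .02; 0 0 0 0 0 -.04 .02; 0 0 0 0 .01 -.04 .02; 0 0 0 0 .034 -.03 .02; 0 0 0 0 .036 -.03 .02;0 0 0 0 .036 -.01 .02; 0 0 0 0 .036 0 .02; 0 0 0 0 .036 0 .02;0 0 0 0 .036 0 .02;0 0 0 0 .036 0 .02'
python3 -m pendant '0 0 0 0 .036 0 .02;0 0 0 0 0 0 .02;0 0 0 0 0 0 .02'
python3 - <<'E'
from h import *
s,f,C=wrist();cv2.imwrite('pics/w4.png',f['image'][:,:,::-1])
a=np.radians(-26.1);e=np.array([np.cos(a),np.sin(a)]);n=np.array([-e[1],e[0]]);d=C[...,:2]-[.5243,-.1851]
m=(C[...,2]>.05)&(C[...,2]<.066)&(abs(d@e)<.1)&(abs(d@n)<.045)&(f['z_map']>0)
print(m.sum(),rect(C[m][:,:2]));c=np.array(rect(C[m][:,:2])[0])/1000
m=(C[...,2]>.014)&(C[...,2]<.03)&(abs(d@e)<.07)&(abs(d@n)<.022)&(f['z_map']>0)
print('cake in tin',m.sum(),rect(C[m][:,:2]),d[m].mean(0)@e,d[m].mean(0)@n,np.median(C[m][:,2]))
to([*(c-.034*e),.1],63.9)
E
```

```text
t: 11.13
tool_pos: [0.4433, 0.11, 0.0092]
orientation: [[1.0, 0.0, 0.006], [0.0, -1.0, -0.001], [0.006, 0.001, -1.0]]
contact_force: [0.0, 0.4, 4.3]
grip_width: 0.0287
finger_force: 12.0
t: 11.97
tool_pos: [0.4415, -0.1447, 0.1883]
orientation: [[1.0, 0.0, 0.005], [0.0, -1.0, -0.001], [0.005, 0.001, -1.0]]
contact_force: [0.6, 0.4, 0.1]
grip_width: 0.0288
finger_force: 12.0
t: 12.22
tool_pos: [0.4419, -0.181, 0.1879]
orientation: [[1.0, -0.004, 0.005], [-0.004, -1.0, -0.001], [0.005, 0.001, -1.0]]
contact_force: [0.6, 1.2, -0.6]
grip_width: 0.0288
finger_force: 12.0
3477 (array([ 524.3, -185.1]), 160.0, 59.9, -26.2)
cake in tin 888 (array([ 556.4, -201.5]), 28.7, 28.4, 0.5) 0.035747440194964356 -0.0004601276993152839 0.022583792925385787
t 12.27 yaw -0.11 rot [ 0.0015 -0.0035 -1.1172] move after rot [0.0312 0.043  0.0877] q6 0.95
```

View pics/w4.png

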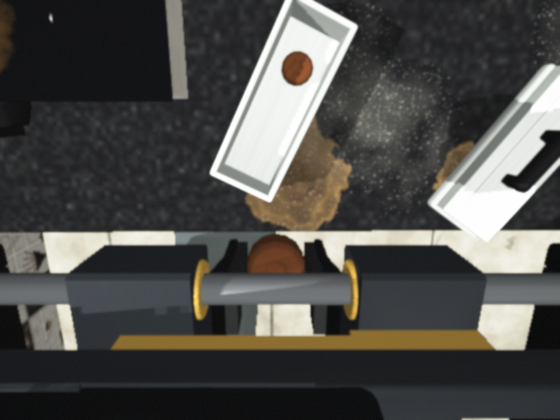

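The first cake lies flat in the tin at (298,68), the tin hasn't moved, and the second cake is held at (276,256).

```bash
python3 -m pendant '0 -.004 0 0 0 0 .02;0 0 -.124 0 0 0 .02;0 0 -.124 0 0 0 .02;0 0 -.124 0 0 0 .02;0 0 -.124 0 0 0 .02;0 0 -.124 0 0 0 .02;0 0 -.124 0 0 0 .02;0 0 -.124 0 0 0 .02;0 0 -.124 0 0 0 .02;0 0 -.124 0 0 0 .02'
python3 -m pendant '0 0 0 .016 .022 .02 .02; 0 0 0 .015 .021 .02 .02; 0 0 0 0 0 .03 .02; 0 0 0 0 0 .03 .02; 0 0 0 0 0 0 .02; 0 0 0 0 0 0 .02'
python3 -c "
from h import *
to([.4938,-.1701,.014],63.9)"
```

```text
t: 13.1
tool_pos: [0.4418, -0.177, 0.1878]
orientation: [[0.431, 0.902, -0.001], [0.902, -0.431, 0.0], [0.0, -0.001, -1.0]]
contact_force: [0.2, 0.1, 1.1]
grip_width: 0.029
finger_force: 12.0
t: 13.6
tool_pos: [0.493, -0.1679, 0.0868]
orientation: [[0.437, 0.899, -0.004], [0.899, -0.437, 0.002], [0.0, -0.005, -1.0]]
contact_force: [0.2, 0.9, -0.5]
grip_width: 0.0289
finger_force: 12.0
t 13.6 yaw 64.08 rot [-0.0047 -0.0002  0.0031] move after rot [-0.0016  0.0017  0.0728] q6 -0.09
```

```bash
python3 -m pendant '-.005 0 .003 -.001 .0015 0 .02; 0 0 0 0 0 .025 .02; 0 0 0 0 0 .025 .02; 0 0 0 0 0 .015 .02; 0 0 0 0 0 0 .02; 0 0 0 0 0 0 .02; 0 0 0 0 0 0 .02'
python3 -c "
from h import *
to([.4938,-.1701,.014],63.9)"
```

```text
t: 14.18
tool_pos: [0.4969, -0.1727, 0.0249]
orientation: [[0.442, 0.897, 0.008], [0.897, -0.442, -0.005], [-0.001, 0.009, -1.0]]
contact_force: [1.1, 0.1, -0.3]
grip_width: 0.0286
finger_force: 12.0
t 14.18 yaw 63.78 rot [ 0.0095  0.0006 -0.0021] move after rot [ 0.001  -0.0039  0.0109] q6 -0.09
```

```bash
python3 -m pendant '.008 0 0 0 -.003 .004 .02; 0 0 0 0 0 .006 .02; 0 0 0 0 0 0 .02;0 0 0 0 0 0 .02'
python3 -m pendant '0 0 0 0 0 0 .038; 0 0 0 0 0 0 .038; 0 0 0 0 0 0 .038;0 0 0 0 0 -.02 .038; 0 0 0 0 0 -.035 .038; 0 0 0 0 0 -.04 .087; 0 0 0 0 0 -.04 .087; 0 0 0 0 0 -.04 .087; 0 0 0 0 0 0 .087'
python3 -c "
from h import *
to([.4758,-.4095,.13],-35.6)
to([.4758,-.4095,.13],0)"
```

```text
t: 14.52
tool_pos: [0.4935, -0.1711, 0.0132]
orientation: [[0.442, 0.897, -0.001], [0.897, -0.442, 0.0], [-0.0, -0.001, -1.0]]
contact_force: [-0.0, -0.3, 1.1]
grip_width: 0.0288
finger_force: 12.0
t: 15.27
tool_pos: [0.4975, -0.1731, 0.1952]
orientation: [[0.442, 0.897, 0.011], [0.897, -0.442, -0.007], [-0.001, 0.013, -1.0]]
contact_force: [1.2, -0.3, 0.7]
grip_width: 0.0571
finger_force: 0.0
t 15.27 yaw 63.79 rot [ 0.0106 -0.0099  1.7347] move after rot [0.12   0.2049 0.0652] q6 -0.09
t 15.27 yaw 63.79 rot [ 0.0122 -0.0058  1.1134] move after rot [-0.0217  0.2364  0.0652] q6 -0.09
```

```bash
python3 -m pendant '.012 0 0 0 0 0 .087;0 0 .124 0 0 0 .087;0 0 .124 0 0 0 .087;0 0 .124 0 0 0 .087;0 0 .124 0 0 0 .087;0 0 .124 0 0 0 .087;0 0 .124 0 0 0 .087;0 0 .124 0 0 0 .087;0 0 .124 0 0 0 .087;0 0 .124 0 0 0 .087'
python3 -m pendant '0 0 .124 0 0 0 .087;0 0 .124 0 0 0 .087;0 0 .124 0 0 0 .087;0 0 .124 0 0 0 .087;0 0 .122 0 0 0 .087;0 0 0 0 0 0 .087'
python3 - <<'E'
from h import *
s,f,C=wrist();cv2.imwrite('pics/w5.png',f['image'][:,:,::-1])
a=np.radians(-26.1);e=np.array([np.cos(a),np.sin(a)]);n=np.array([-e[1],e[0]]);d=C[...,:2]-[.5243,-.1851]
m=(C[...,2]>.014)&(C[...,2]<.03)&(abs(d@e)<.07)&(abs(d@n)<.022)&(f['z_map']>0)
print('cakes in tin',m.sum(),(d[m]@e).min(),(d[m]@e).max(),np.median(C[m][:,2]))
to([.4758,-.4095,.13],-35.6)
E
```

```text
t: 16.1
tool_pos: [0.4918, -0.17, 0.1855]
orientation: [[1.0, -0.009, -0.018], [-0.009, -1.0, 0.009], [-0.018, -0.009, -1.0]]
contact_force: [-0.4, -0.9, 0.2]
grip_width: 0.0871
finger_force: 0.0
t: 16.6
tool_pos: [0.4919, -0.1701, 0.1856]
orientation: [[0.812, -0.584, -0.018], [-0.583, -0.812, 0.009], [-0.02, 0.003, -1.0]]
contact_force: [0.5, 0.8, -0.5]
grip_width: 0.0868
finger_force: 0.0
cakes in tin 1508 -0.04797445423208629 0.05096310303862652 0.02261099608022321
t 16.65 yaw -35.44 rot [0.003  0.0189 0.0029] move after rot [0.1261 0.2041 0.0559] q6 1.64
```

```bash
python3 -m pendant '.003 .019 .003 0 0 0 .087;0 0 0 .02 .034 0 .087;0 0 0 .02 .034 0 .087;0 0 0 .02 .034 0 .087;0 0 0 .02 .034 .01 .087;0 0 0 .02 .034 .02 .087;0 0 0 .02 .034 .02 .087;0 0 0 0 0 0 .087;0 0 0 0 0 0 .087;0 0 0 0 0 0 .087'
python3 -c "
from h import *
to([.4758,-.4095,.005],-35.6)"
```

```text
t: 17.48
tool_pos: [0.4713, -0.401, 0.1394]
orientation: [[0.812, -0.583, 0.002], [-0.583, -0.812, 0.001], [0.001, -0.002, -1.0]]
contact_force: [0.7, 0.1, 0.1]
grip_width: 0.0868
finger_force: 0.0
t 17.48 yaw -35.69 rot [-0.0018 -0.0014 -0.0015] move after rot [0.0086 0.0043 0.1344] q6 1.31
```

```bash
python3 -m pendant '0 0 0 .0085 .004 .01 .087;0 0 0 0 0 .03 .087;0 0 0 0 0 .01 .087;0 0 0 0 0 0 .087;0 0 0 0 0 0 .087'
python3 -c "
from h import *
to([.4758,-.4095,.005],-35.6)
to([.4758,-.4095,.005],-35.6)"
```

```text
t: 17.9
tool_pos: [0.477, -0.4091, 0.0903]
orientation: [[0.813, -0.583, 0.003], [-0.583, -0.813, -0.001], [0.003, -0.001, -1.0]]
contact_force: [-0.1, -0.7, 1.6]
grip_width: 0.0869
finger_force: 0.0
t 17.9 yaw -35.65 rot [-0.001  -0.0029 -0.0009] move after rot [-0.0007  0.001   0.0853] q6 1.3
t 17.9 yaw -35.65 rot [-0.001  -0.0029 -0.0009] move after rot [-0.0007  0.001   0.0853] q6 1.3
```

```bash
python3 -m pendant '0 -.003 0 0 0 .02 .087;0 0 0 0 0 .03 .087;0 0 0 0 0 .02 .087;0 0 0 0 0 .008 .087;0 0 0 0 0 0 .087;0 0 0 0 0 0 .087;0 0 0 0 0 0 .087'
python3 -c "
from h import *
to([.4758,-.4095,.005],-35.6)"
```

```text
t: 18.48
tool_pos: [0.4782, -0.4116, 0.0146]
orientation: [[0.812, -0.584, 0.004], [-0.584, -0.812, -0.004], [0.005, 0.001, -1.0]]
contact_force: [-0.6, 0.2, 0.0]
grip_width: 0.0869
finger_force: 0.0
t 18.48 yaw -35.73 rot [ 0.0005 -0.0053 -0.0022] move after rot [-0.0032 -0.0003  0.0096] q6 1.31
```

```bash
python3 -m pendant '0 -.004 -.002 -.003 0 .005 .087;0 0 0 0 0 .004 .087;0 0 0 0 0 0 .087;0 0 0 0 0 0 .087'
python3 -m pendant '0 0 0 0 0 0 .05;0 0 0 0 0 0 .05;0 0 0 0 0 0 .05;0 0 0 0 0 0 .05;0 0 0 0 0 0 .05;0 0 0 0 0 0 .05' 40
python3 -c "
from h import *
to([.4758,-.4095,.005],-35.6)"
```

```text
t: 18.82
tool_pos: [0.4746, -0.4087, 0.0038]
orientation: [[0.813, -0.583, -0.002], [-0.583, -0.813, 0.002], [-0.002, -0.0, -1.0]]
contact_force: [-0.1, -0.2, 0.4]
grip_width: 0.087
finger_force: 0.0
t: 19.32
tool_pos: [0.4747, -0.4089, 0.0038]
orientation: [[0.813, -0.583, -0.001], [-0.583, -0.813, 0.001], [-0.002, -0.0, -1.0]]
contact_force: [-0.2, -0.3, 0.1]
grip_width: 0.0636
finger_force: 40.0
t 19.32 yaw -35.63 rot [-0.0002  0.0019 -0.0005] move after rot [ 0.0012 -0.0002 -0.0012] q6 1.3
```

```bash
python3 -m pendant '0 0 0 0 0 -.005 .05;0 0 0 0 0 -.01 .05;0 0 0 0 0 -.02 .05;0 0 0 0 0 -.025 .05;0 0 0 0 0 -.025 .05;0 0 0 0 0 -.025 .05;0 0 0 0 0 -.025 .05;0 0 0 0 0 -.01 .05;0 0 0 0 0 0 .05'
python3 - <<'E'
from h import *
to([.5232,-.1846,.14],-26.1)
to([.5232,-.1846,.14],-35.6)
E
```

```text
t: 20.07
tool_pos: [0.4762, -0.4104, 0.1521]
orientation: [[0.813, -0.582, 0.003], [-0.582, -0.813, -0.004], [0.004, 0.001, -1.0]]
contact_force: [0.2, -0.6, -3.1]
grip_width: 0.0635
finger_force: 40.0
t 20.07 yaw -35.62 rot [ 0.0017 -0.0042 -0.1662] move after rot [-0.0571 -0.2235  0.0121] q6 1.3
t 20.07 yaw -35.62 rot [ 0.0013 -0.0043 -0.0004] move after rot [-0.0932 -0.211   0.0121] q6 1.3
```

```bash
python3 -m pendant '0 -.004 -.055 0 0 0 .05;0 0 -.055 0 0 0 .05;0 0 -.056 -.002 -.008 0 .05;0 0 0 -.005 -.02 0 .05;0 0 0 -.009 -.035 0 .05;0 0 0 -.01 -.038 0 .05;0 0 0 -.01 -.038 0 .05;0 0 0 -.01 -.038 0 .05;0 0 0 -.007 -.028 0 .05;0 0 0 -.003 -.012 0 .05'
python3 -m pendant '0 0 0 -.001 -.005 0 .05;0 0 0 0 0 0 .05;0 0 0 0 0 0 .05'
python3 - <<'E'
from h import *
to([.5232,-.1846,.08],-26.1)
s,f,C=wrist();cv2.imwrite('pics/w6.png',f['image'][:,:,::-1])
to([.5232,-.1846,.08],-26.1)
f=__import__('plant').grab_frame('top');C=cloud(f);d=C[...,:2]-[.5243,-.1851]
m=(np.hypot(*np.moveaxis(d,-1,0))<.13)&(C[...,2]>.12)&(C[...,2]<.19);print(m.sum(),rect(C[m][:,:2]))
E
```

```text
t: 20.9
tool_pos: [0.5189, -0.1843, 0.1474]
orientation: [[0.899, -0.437, -0.01], [-0.437, -0.899, 0.008], [-0.012, -0.003, -1.0]]
contact_force: [0.5, -0.1, -3.3]
grip_width: 0.0637
finger_force: 40.0
t: 21.15
tool_pos: [0.5219, -0.1857, 0.1488]
orientation: [[0.898, -0.44, -0.005], [-0.44, -0.898, 0.003], [-0.006, -0.001, -1.0]]
contact_force: [0.4, -0.6, -3.9]
grip_width: 0.0637
finger_force: 40.0
t 21.15 yaw -26.13 rot [-0.0005  0.006  -0.0005] move after rot [ 0.0007 -0.0016  0.0688] q6 1.48
t 21.2 yaw -26.18 rot [-0.0006  0.0055 -0.0015] move after rot [ 0.0004 -0.002   0.069 ] q6 1.48
190 (array([ 478.7, -166.9]), 62.9, 34.1, 61.6)
```

View pics/w6.png

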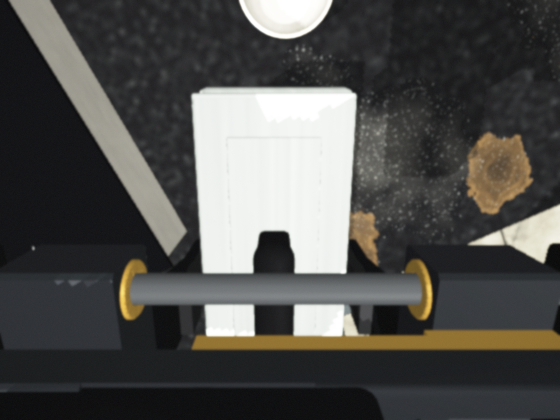

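The wrist view shows both lids held, with the white cover at (275,200) and the handle between the fingers at (273,260). The tin is hidden below and the bowl at (286,10) is untouched.

```bash
python3 -m pendant '0 .005 -.001 .0005 -.002 .01 .05;0 0 0 0 0 .025 .05;0 0 0 0 0 .025 .05;0 0 0 0 0 0 .05;0 0 0 0 0 0 .05'
python3 - <<'E'
from h import *
s,f,C=wrist();R=s['orientation'];L=(C-s['tool_pos'])@R
a=(abs(L[...,1])<.02)&(f['z_map']>0)&(L[...,0]>.03)
for z0,z1 in((-.045,-.032),(-.026,-.014)):
    m=a&(L[...,2]>z0)&(L[...,2]<z1);print(m.sum(),np.percentile(L[m][:,0],[50,95,99,100]),np.median(L[m][:,2]))
m=(f['z_map']>0)&(L[...,2]<-.032)&(L[...,2]>-.045)&(L[...,0]>.03)&(L[...,0]<.09)&(abs(L[...,1])<.05);print('y range',np.percentile(L[m][:,1],[.5,99.5]))
to([.5232,-.1846,.0518],-26.1)
E
```

```text
t: 21.67
tool_pos: [0.522, -0.1837, 0.0883]
orientation: [[0.898, -0.441, -0.003], [-0.441, -0.898, 0.003], [-0.004, -0.001, -1.0]]
contact_force: [-0.1, -0.3, -4.0]
grip_width: 0.0636
finger_force: 40.0
14702 [0.05661138 0.07715329 0.07884418 0.07927783] -0.04022694154609016
696 [0.08166928 0.08298053 0.08304127 0.08310867] -0.020376278975009127
y range [-0.02970782  0.02736435]
t 21.72 yaw -26.15 rot [-0.0012  0.0009 -0.0009] move after rot [0.0001 0.0004 0.0377] q6 1.49
```

```bash
python3 -m pendant '0 0 0 0 0 .01 .05;0 0 0 0 0 .01 .05;0 0 0 0 0 0 .05;0 0 0 0 0 0 .05;0 0 0 0 0 0 .05'
python3 - <<'E'
from h import *
to([.5232,-.1846,.0518],-26.1)
E
```

```text
t: 22.13
tool_pos: [0.5233, -0.183, 0.0695]
orientation: [[0.898, -0.439, 0.0], [-0.439, -0.898, 0.001], [-0.001, -0.001, -1.0]]
contact_force: [-0.0, -0.2, -3.1]
grip_width: 0.0639
finger_force: 40.0
t 22.13 yaw -26.05 rot [-0.0013  0.0006  0.0008] move after rot [0.0006 0.0015 0.0177] q6 1.49
```

```bash
python3 -m pendant '0 0 0 0.0005 .001 .003 .05;0 0 0 0 0 .004 .05;0 0 0 0 0 .004 .05;0 0 0 0 0 0 .05;0 0 0 0 0 0 .05;0 0 0 0 0 0 .05'
python3 - <<'E'
from h import *
to([.5232,-.1846,.0518],-26.1)
E
```

```text
t: 22.63
tool_pos: [0.5231, -0.184, 0.0582]
orientation: [[0.898, -0.439, -0.0], [-0.439, -0.898, 0.002], [-0.001, -0.001, -1.0]]
contact_force: [-0.3, -0.3, -3.7]
grip_width: 0.0637
finger_force: 40.0
t 22.63 yaw -26.06 rot [-0.0013  0.0011  0.0007] move after rot [0.0003 0.0005 0.0064] q6 1.48
```

Entered cleanly. Going on until contact.

```bash
python3 -m pendant '0 0 0 0 0 .003 .05;0 0 0 0 0 .002 .05;0 0 0 0 0 0 .05;0 0 0 0 0 0 .05;0 0 0 0 0 0 .05'
python3 -m pendant '0 0 0 0 0 .001 .05;0 0 0 0 0 0 .05;0 0 0 0 0 0 .05'
python3 - <<'E'
from h import *
to([.5232,-.1846,.0518],-26.1)
E
```

```text
t: 23.05
tool_pos: [0.5232, -0.1841, 0.0533]
orientation: [[0.898, -0.439, -0.0], [-0.439, -0.898, 0.002], [-0.001, -0.001, -1.0]]
contact_force: [0.2, 0.1, -3.0]
grip_width: 0.0636
finger_force: 40.0
t: 23.3
tool_pos: [0.5231, -0.184, 0.0523]
orientation: [[0.898, -0.439, -0.0], [-0.439, -0.898, 0.002], [-0.001, -0.001, -1.0]]
contact_force: [-0.1, 0.6, -4.5]
grip_width: 0.0637
finger_force: 40.0
t 23.3 yaw -26.07 rot [-0.0013  0.001   0.0006] move after rot [0.0003 0.0005 0.0005] q6 1.48
```

```bash
python3 -m pendant '0 0 0 0 0 .0007 .05;0 0 0 0 0 0 .05;0 0 0 0 0 0 .05'
python3 -m pendant '0 0 0 0 0 .0007 .05;0 0 0 0 0 0 .05;0 0 0 0 0 0 .05'
```

```text
t: 23.55
tool_pos: [0.5233, -0.1841, 0.0518]
orientation: [[0.898, -0.439, 0.0], [-0.439, -0.898, 0.001], [-0.001, -0.001, -1.0]]
contact_force: [0.3, 0.4, -2.2]
grip_width: 0.0636
finger_force: 40.0
t: 23.8
tool_pos: [0.5233, -0.1841, 0.0517]
orientation: [[0.898, -0.439, 0.0], [-0.439, -0.898, 0.001], [-0.0, -0.001, -1.0]]
contact_force: [-1.3, 0.8, 6.4]
grip_width: 0.0635
finger_force: 40.0
```

The lid is seated: the force turned upward at home height. Releasing and rising.

```bash
python3 -m pendant '0 0 0 0 0 0 .087;0 0 0 0 0 0 .087;0 0 0 0 0 0 .087;0 0 0 0 0 0 .087;0 0 0 0 0 0 .087;0 0 0 0 0 -.02 .087;0 0 0 0 0 -.03 .087;0 0 0 0 0 -.03 .087;0 0 0 0 0 0 .087;0 0 0 0 0 0 .087'
python3 - <<'E'
from h import *
s,f,C=wrist();cv2.imwrite('pics/w7.png',f['image'][:,:,::-1])
a=np.radians(-26.1);e=np.array([np.cos(a),np.sin(a)]);n=np.array([-e[1],e[0]]);d=C[...,:2]-[.5243,-.1851]
ok=(f['z_map']>0)&(abs(d@n)<.045)&(abs(d@e)<.1)
for z0,z1 in((.08,.1),(.1,.13),(.064,.078)):
    m=ok&(C[...,2]>z0)&(C[...,2]<z1)
    if m.sum()>9:print(z0,m.sum(),np.percentile(d[m]@e,[1,99]),np.percentile(d[m]@n,[1,99]),'z',np.percentile(C[m][:,2],[5,50,95]))
to([.5243,-.1851,.095],-26.1)
E
```

```text
t: 24.63
tool_pos: [0.5244, -0.1849, 0.1326]
orientation: [[0.898, -0.439, 0.003], [-0.439, -0.898, -0.001], [0.003, -0.001, -1.0]]
contact_force: [-0.6, -0.3, -1.0]
grip_width: 0.0869
finger_force: 0.0
0.08 16232 [-0.0752674   0.07696047] [-0.0267875   0.02997147] z [0.09015472 0.09153099 0.09311813]
0.1 1912 [-0.01541592  0.02975091] [-0.00531735  0.00843106] z [0.11229804 0.11618763 0.11773652]
0.064 790 [-0.07112023  0.0818172 ] [-0.0310656  0.0302727] z [0.06909458 0.07151064 0.07316697]
t 24.68 yaw -26.06 rot [-0.0012  0.0001  0.0006] move after rot [0.0013 0.0003 0.0362] q6 1.48
```

View pics/w7.png

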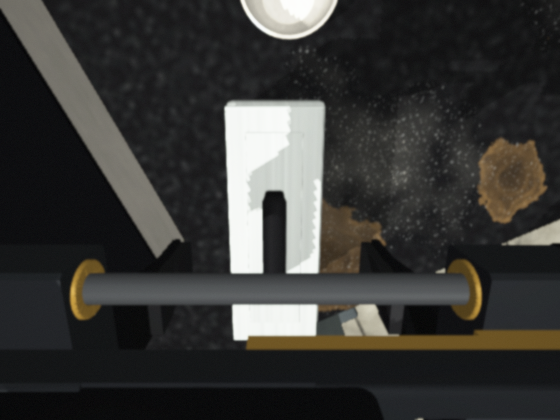

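The double lid sits level in the tin: rim top at z .0715, cover at .0915, handle top at .116. The handle runs down the middle at column 274.

```bash
python3 -m pendant '0 0 0 .001 -.001 0 .04;0 0 0 0 0 .01 .04;0 0 0 0 0 .01 .04;0 0 0 0 0 .008 .04;0 0 0 0 0 0 .04;0 0 0 0 0 0 .04'
python3 - <<'E'
from h import *
to([.525,-.1838,.096],-26.1)
E
```

```text
t: 25.18
tool_pos: [0.5236, -0.1832, 0.1013]
orientation: [[0.898, -0.439, -0.003], [-0.439, -0.898, 0.003], [-0.004, -0.002, -1.0]]
contact_force: [0.3, -0.1, 0.2]
grip_width: 0.0549
finger_force: 0.0
t 25.18 yaw -26.07 rot [-0.0016  0.0044  0.0006] move after rot [ 0.0015 -0.0001  0.0053] q6 1.49
```

```bash
python3 -m pendant '-.0015 .004 0 .0015 0 .004 .04;0 0 0 0 0 0 .04;0 0 0 0 0 0 .04'
python3 -m pendant '0 0 0 0 0 0 .025;0 0 0 0 0 0 .025;0 0 0 0 0 0 .025;0 0 0 0 0 0 .005;0 0 0 0 0 0 .005;0 0 0 0 0 0 .005;0 0 0 0 0 0 .005;0 0 0 0 0 0 .005' 35
```

```text
t: 25.43
tool_pos: [0.526, -0.1844, 0.099]
orientation: [[0.898, -0.439, 0.003], [-0.439, -0.898, -0.002], [0.003, 0.0, -1.0]]
contact_force: [0.6, 0.7, 0.2]
grip_width: 0.0415
finger_force: 0.0
t: 26.1
tool_pos: [0.5259, -0.1844, 0.0991]
orientation: [[0.898, -0.439, 0.003], [-0.439, -0.898, -0.002], [0.003, 0.0, -1.0]]
contact_force: [-0.5, -0.6, 1.7]
grip_width: 0.0139
finger_force: 35.0
```

```bash
python3 -m pendant '0 0 0 0 0 -.003 .005;0 0 0 0 0 -.004 .005;0 0 0 0 0 -.005 .005;0 0 0 0 0 -.006 .005;0 0 0 0 0 -.008 .005;0 0 0 0 0 -.01 .005;0 0 0 0 0 -.012 .005;0 0 0 0 0 -.015 .005;0 0 0 0 0 -.015 .005;0 0 0 0 0 -.015 .005'
python3 -m pendant '0 0 0 0 0 -.015 .005;0 0 0 0 0 -.01 .005;0 0 0 0 0 -.006 .005;0 0 0 0 0 -.003 .005;0 0 0 0 0 0 .005;0 0 0 0 0 0 .005;0 0 0 0 0 0 .005'
python3 - <<'E'
from h import *
from plant import grab_frame
f=grab_frame('scene');im=f['image'][110:290,240:480];cv2.imwrite('pics/s8.png',cv2.resize(im[:,:,::-1],None,fx=3,fy=3,interpolation=cv2.INTER_CUBIC))
C=cloud(f);d=C[...,:2]-[.5243,-.1851];a=np.radians(-26.1);e=np.array([np.cos(a),np.sin(a)]);n=np.array([-e[1],e[0]])
m=(abs(d@e)<.09)&(abs(d@n)<.04)&(C[...,2]>.06)&(C[...,2]<.08);print('rim',m.sum(),np.percentile(C[m][:,2],[5,50,95]),np.percentile(d[m]@e,[1,99]),np.percentile(d[m]@n,[1,99]))
s,f,C=wrist();L=(C-s['tool_pos'])@s['orientation']
m=(f['z_map']>0)&(abs(L[...,1])<.027)&(L[...,0]>.03)&(L[...,0]<.085)&(abs(L[...,2])<.03);P=np.c_[C[m][:,:2],np.ones(m.sum())]
print('cover',m.sum(),np.median(C[m][:,2]),np.linalg.lstsq(P,C[m][:,2],rcond=None)[0][:2])
E
```

```text
t: 26.93
tool_pos: [0.5256, -0.1842, 0.1936]
orientation: [[0.898, -0.439, 0.003], [-0.439, -0.898, -0.002], [0.004, 0.0, -1.0]]
contact_force: [-0.5, 0.7, -2.8]
grip_width: 0.0136
finger_force: 35.0
t: 27.52
tool_pos: [0.5249, -0.1838, 0.2251]
orientation: [[0.898, -0.439, 0.001], [-0.439, -0.898, -0.0], [0.001, 0.0, -1.0]]
contact_force: [-0.1, 0.2, -1.2]
grip_width: 0.0138
finger_force: 35.0
rim 1134 [0.06696076 0.07608722 0.07933137] [-0.08291392  0.07757048] [-0.03000245  0.03278112]
cover 10065 0.21743959742719815 [-0.02242126  0.01265685]
```

View pics/s8.png

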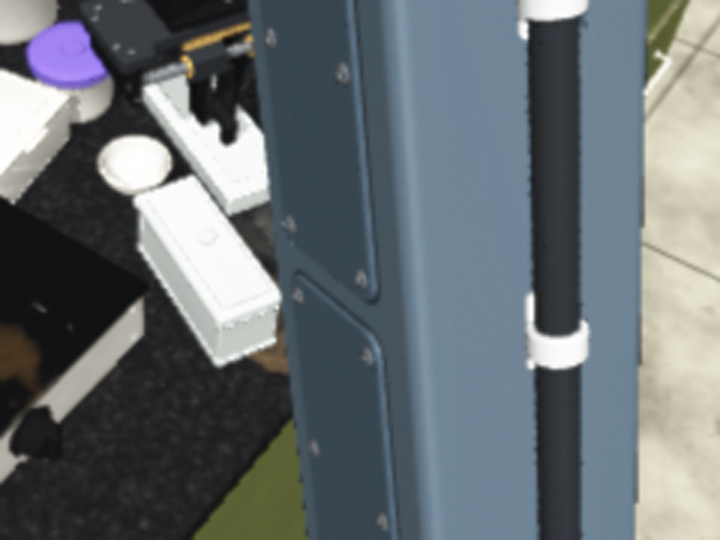

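The crop shows the inner lid seated in the tin at about (207,265). The outer lid is held level well above it at (205,140), about 12 cm clear, and the bowl is untouched at (135,163).

```bash
python3 -m pendant '0 0 0 0 0 0 .005;0 0 0 0 0 0 .005;0 0 0 0 0 0 .005;0 0 0 0 0 0 .005' && python3 -c "
from plant import sign_off
print(sign_off())"
```

```text
t: 27.95
tool_pos: [0.5255, -0.1841, 0.2258]
orientation: [[0.898, -0.439, 0.002], [-0.439, -0.898, -0.001], [0.003, 0.0, -1.0]]
contact_force: [0.1, 0.1, -2.4]
grip_width: 0.0139
finger_force: 35.0
the job is handed in; nothing more can be done
None
```

The job is handed in at about 28 s: two cakes are in the tin, the inner lid is seated home, and the outer lid is held still about 12 cm above it, level to within about 1.5° by the wrist camera.

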